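# Fetch the brass V-block from behind the paste tins

### The arm

A 7-joint arm with a two-finger parallel gripper is mounted at the origin on the work surface. World frame = base frame: x ahead of the robot, y to its left, z up, the work surface at z = 0. Lengths are in m, angles in rad, forces in N, time in s.
With the tool pointing down it reaches from about 0.4 to 0.9 m from the base axis. Payload 5.6 kg.
Tool frame: the origin (TCP) lies midway between the tips of the shut fingers; the grasp point (between the pads) lies arm.grasp_offset behind it (arm.grasp_offset is the distance from the TCP to the grasp point, in m); z points along the fingers, y is the line along which they close (so a half turn about z gives the same grasp; the last joint's range is limited). The gripper opens to 92 mm and grips with 3 to 60 N. Pads are 20 mm wide; open, the fingers measure 128 mm over their backs; the gripper's body (75 mm by 189 mm) begins 69 mm behind the grasp point.
Start: joints at [1.188, 0.468, -0.012, 1.603, 0.006, 1.071, -0.056], TCP at [0.217, -0.613, 0.215] pointing down, gripper open.
Joint ranges: [-2.53, 2.53], [-0.31, 2.02], [-1.57, 1.55], [0.28, 2.44], [-1.29, 4.43], [0.15, 1.84], [-2.92, 2.92]. Speed limits (rad/s): [2.57, 2.57, 3.14, 3.14, 3.14, 3.14, 3.14].

### API

Orientations are given as a rotation vector (axis times angle).
In Python, from rig import arm gives the robot as it stands. The module is installed in compiled form; this text tells all that it offers.
- The arm moves only by the tool servo_tool, never from a script. Its argument "deltas" is a list of rows, each a list of 6 numbers: the shift along the tool's x, y, z in cm, then the turn, a rotation vector about the tool's x, y, z in rad. In form: [[tx, ty, tz, ax, ay, az], ...]. A call has 1 to 10 rows; each row shifts and turns the commanded pose from where the row before left it, along the tool's axes as they then stand; what a row does not reach is not made up. A row lasts 1/8 s, in which the tool goes at most 62.5 mm and 10.7 degrees, less where a joint would pass 70% of its speed; a pose out of reach is approached as far as the arm can. A call with a gripper value outside its range is refused whole. "fingers" is the finger opening in cm, from 0 to 9.19, set as the call begins (left out, the last holds). The fingers move at their own pace and stop on an object; "newtons" is the grip in N (left out, the last holds). Time passes only in rows, so rows that do not move let the fingers close. It gives the time, the measured TCP pose, the force, the opening and the grip force at its end, in the units of the state.
- arm.read_state(): the state, without advancing time (a new reading comes with each control period).
- arm.grab_frame(name): name is "scene" or "top" or "wrist"; returns a dict with "frame" (420x560x3 uint8, red, green, blue), "fov_y" (degrees; the focal length in pixels is half the picture's height over the tangent of half this angle, whatever the lens; pixels are square), "cx", "cy" (the principal point, pixels), "origin" and "orientation" of the camera in the world. Camera axes: x right, y up, looking along -z (the intrinsics and any distortion apply to the point x, -y, -z); pixel columns grow to the right and rows downward; lengths in m; the calibration is good to about 2 mm. A picture is of the moment at which its call begins. There is no depth.
- arm.close_job(): hands the job in; it is judged then, once.
The state is a dict: "t": time; "q": joint angles; "qvel": joint speeds; "joint_torque": joint torques, N m; "position": TCP position; "tcp_rot": TCP orientation; "contact_force": force on the tool from outside, world axes, zero at the start; "wrist_torque": the same for the moment, N m; "opening": finger opening in m; "grip_force": force on a finger pad.
Only numpy, scipy, OpenCV 4.12 (cv2) and the standard library are available. Lean on these libraries where they do the work, as an engineer would, in place of code of your own. Each camera call takes 0.05 s, during which the arm holds its last target. There are 200 camera calls.

### The job

First move all three paste tins out of the way into the grey tray, leaving the blocks behind them as they are; then fetch the brass V-block and lay it in the open green vice, groove up, flat on the bed in the middle of the jaws and in line with them, and let go of it. Only then put each tin back, centred on the disc of its own colour; keep the tins upright throughout and leave the steel block where it lies.

Things in the scene. Friction and masses are not known exactly. Their poses are not given: they have to be found in the camera images.
- tin_red: red paste tin with a red lid and a white paper band, an upright cylinder 52 mm in diameter, 100 mm tall, about 0.2 kg; origin at the centre of its underside, z up. At the start it stands on the red disc.
- tin_blue: blue paste tin with a blue lid and a white paper band, an upright cylinder 52 mm in diameter, 100 mm tall, about 0.2 kg; origin at the centre of its underside, z up. At the start it stands on the blue disc.
- tin_yellow: yellow paste tin with a yellow lid and a white paper band, an upright cylinder 52 mm in diameter, 100 mm tall, about 0.2 kg; origin at the centre of its underside, z up. At the start it stands on the yellow disc.
- home_red: red disc marking the red tin's place, 70 mm across, 3 mm thick, fixed; origin at the centre of its underside, 10 mm above the bench: a tin standing on it has its underside at z = 13 mm. The three discs lie in a row 80 mm apart along the open front of a dark wooden rack. The disc's x axis points squarely to the rack's back, away from the robot, y along the row, z up.
- home_blue: blue disc marking the blue tin's place, 70 mm across, 3 mm thick, fixed; origin at the centre of its underside, 10 mm above the bench: a tin standing on it has its underside at z = 13 mm. The three discs lie in a row 80 mm apart along the open front of a dark wooden rack. The disc's x axis points squarely to the rack's back, away from the robot, y along the row, z up.
- home_yellow: yellow disc marking the yellow tin's place, 70 mm across, 3 mm thick, fixed; origin at the centre of its underside, 10 mm above the bench: a tin standing on it has its underside at z = 13 mm. The three discs lie in a row 80 mm apart along the open front of a dark wooden rack. The disc's x axis points squarely to the rack's back, away from the robot, y along the row, z up.
- vblock: brass V-block, 52 mm long (y), 36 mm wide (x), 34 mm high (z), groove along y in its top, about 0.35 kg; origin at the centre of its underside. At the start it lies on the rack's floor board (10 mm above the bench) about 60 mm behind the centre line of the row of tins, its length roughly along the row. Its flat ends are good to grip.
- steel_block: plain dark steel block, 52 x 36 x 34 mm, flat top, no groove, lying on the rack about 130 mm beside the brass one; stays where it is. Origin at the centre of its underside. The rack's floor board is 170 mm deep, 280 mm wide, 10 mm thick; its walls at the back and both sides reach 45 mm above the bench, none in front.
- tray: grey parking tray with a black rubber floor, fixed, open at the top, 260 mm (x) by 120 mm (y) outside, walls 5 mm thick and 25 mm high, floor 5 mm thick; origin at the centre of its underside, on the bench. Empty at the start; the three tins fit in a row along its x.
- vice: green machine vice, fixed, its jaws standing open. Origin at the centre of its underside, on the bench, midway between the jaws. The flat bed between the jaws is 20 mm above the bench; the jaws run along y, 85 mm long, 56 mm apart along x (steel faces at x = -28 and +28 mm), tops 54 mm above the bench; open at both ends along y. Screw and bar handle on the -x side.
Not all that is in view belongs to the job. What is shaped like the vblock but blue is not meant. There is more than one size of the tin_blue; the job needs the smaller.

How it is judged:
By the outcome, as a careful person would: the job done as asked, in the order asked, and still so for the second after the job is handed in, with the robot touching nothing.
It also fails if it takes over 141 s, if anything falls off the work surface, if the arm or the gripper's body presses on something with over 40 N, if the wrist force passes 120 N, or if a joint passes its speed limit or range.

## Working session

There is one attempt and no reset: what is moved stays moved. The work goes in short steps, Python scripts to look and compute and a tool call to move; the robot and the scene stay as the last step left them, time stands still between calls to the robot, and variables do not carry over. Pictures are saved under pics/ and viewed, at most 14 in all, crops included, and the job is handed in when it is done.

Besides the shell and the picture viewer there is one more tool, called after ">>>" as name(argument=value, ...) on one line, values as JSON. servo_tool: Moves the arm, as the interface text tells. Its arguments: {"type":"object","properties":{"deltas":{"type":"array"},"fingers":{"type":"number"},"newtons":{"type":"number"}},"required":["deltas"]}

```bash
mkdir -p pics; python3 - <<'E'
from rig import arm
import cv2,numpy as np
s=arm.read_state();print(s['t'],s['position'],s['tcp_rot'],s['opening'],arm.grasp_offset)
for n in['scene','top']:
    f=arm.grab_frame(n);cv2.imwrite(f'pics/{n}0.png',f['frame'][:,:,::-1]);print(n,{k:v for k,v in f.items() if k!='frame'})
E
```

```text
0.0 [ 0.21639332 -0.61231205  0.21364035] [-3.09468452e+00 -5.30868312e-01  6.62867392e-04] 0.09180140392757938 0.0187
scene {'fov_y': 51.431279217083095, 'cx': 286.6832017356952, 'cy': 209.107229846666, 'origin': array([1.1632061 , 0.36020086, 0.87209696]), 'orientation': array([0.37621335, 0.69742312, 2.00083088])}
top {'fov_y': 42.28279640892201, 'cx': 275.15835910538334, 'cy': 204.37078799059006, 'origin': array([0.51717333, 0.01459795, 1.14256791]), 'orientation': array([ 0.02755304, -0.0621265 , -1.57722124])}
```

View pics/scene0.png

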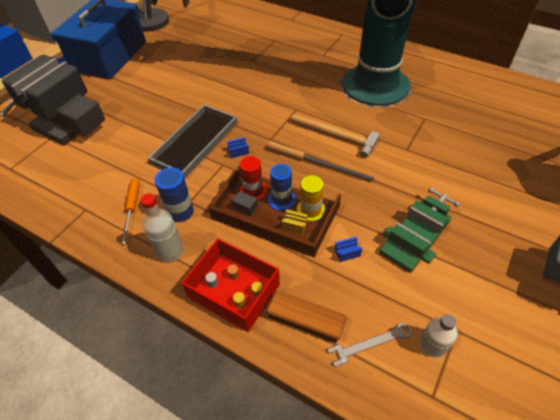

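View pics/top0.png

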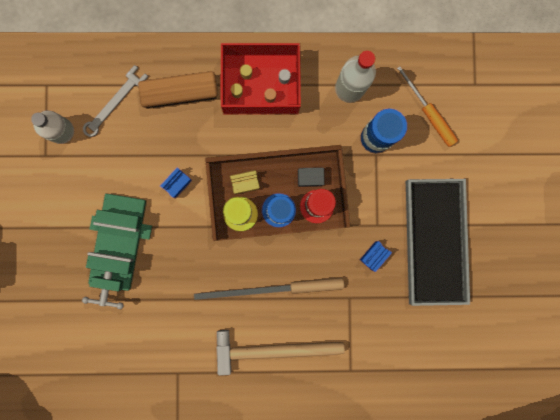

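The top view shows the rack in the centre with yellow, blue and red tins at about (239,212), (278,210) and (319,206). The brass block is at (245,182), the steel at (311,177), the tray at (438,242) and the vice at (118,243). The larger blue tin at (384,130) and the small blue V-blocks are distractors. I'll enlarge it.

```bash
cat > h.py <<'E'
import numpy as np,cv2
from scipy.spatial.transform import Rotation as R
def ray(f,u,v):
    F=210/np.tan(np.radians(f['fov_y']/2))
    d=np.array([(u-f['cx'])/F,-(v-f['cy'])/F,-1.]);return R.from_rotvec(f['orientation']).apply(d)
def pt(f,u,v,z):
    d=ray(f,u,v);o=f['origin'];return o+d*(z-o[2])/d[2]
def proj(f,p):
    F=210/np.tan(np.radians(f['fov_y']/2))
    c=R.from_rotvec(f['orientation']).inv().apply(np.array(p)-f['origin'])
    return np.stack([f['cx']-F*c[...,0]/c[...,2],f['cy']+F*c[...,1]/c[...,2]],-1)
E
python3 - <<'E'
from h import *
from rig import arm
f=arm.grab_frame('top');np.save('top.npy',f,allow_pickle=True)
im=f['frame'][:,:,::-1]
a=cv2.resize(im[140:245,200:355],None,fx=5,fy=5,interpolation=cv2.INTER_CUBIC)
cv2.imwrite('pics/rack.png',a)
b=cv2.resize(im[185:315,80:160],None,fx=4.5,fy=4.5,interpolation=cv2.INTER_CUBIC)
c=cv2.resize(im[175:310,400:475],None,fx=4.333,fy=4.333,interpolation=cv2.INTER_CUBIC)
c=cv2.copyMakeBorder(c,0,0,0,20,0)[:585]
cv2.imwrite('pics/vt.png',np.hstack([b,c[:b.shape[0]]]))
for n,(u,v,z) in dict(red=(319,206,.1),tray1=(408,180,.025),tray2=(466,179,.025),tray3=(469,303,.025),tray4=(412,305,.025)).items():print(n,pt(f,u,v,z))
E
```

```text
red [ 0.57295521 -0.09301738  0.1       ]
tray1 [ 0.62989004 -0.28674457  0.025     ]
tray2 [ 0.63133123 -0.40829878  0.025     ]
tray3 [ 0.37523613 -0.407396    0.025     ]
tray4 [ 0.37237988 -0.28942688  0.025     ]
```

View pics/rack.png

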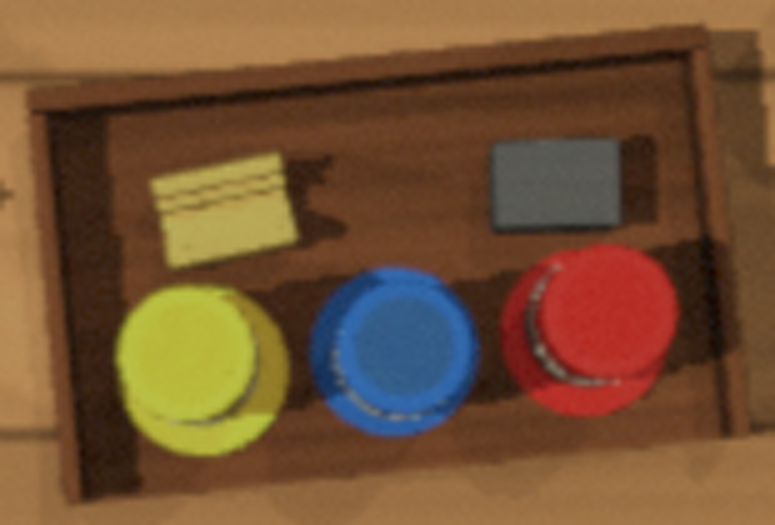

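View pics/vt.png

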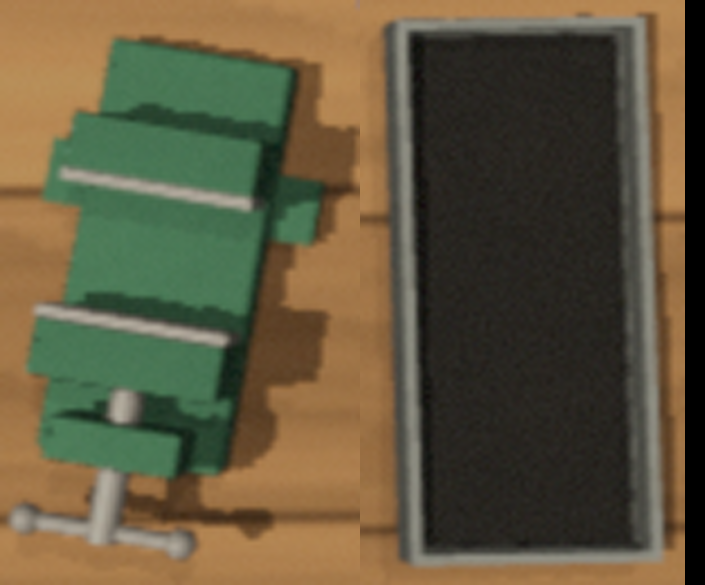

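```bash
cat > m.py <<'E'
from h import *
f=np.load('top.npy',allow_pickle=True).item()
def S(x,y,sx,ox,oy): return (x+.5)/sx-.5+ox,(y+.5)/sx-.5+oy
K=lambda x,y,z:pt(f,*S(x,y,5,200,140),z)
V=lambda x,y,z:pt(f,*S(x,y,4.5,80,185),z)
T=lambda x,y,z:pt(f,*S(x-360,y,4.333,400,175),z)
np.set_printoptions(precision=4,suppress=True)
for n,l,d in[('yel',(187,351),(205,370)),('blu',(406,342),(395,353)),('red',(609,314),(586,332))]:print(n,K(*l,.113)[:2],K(*d,.013)[:2])
print('rack');[print(K(*p,.045)[:2]) for p in[(28,92),(703,27),(748,435),(72,502)]]
print('brass');[print(K(*p,.044)[:2]) for p in[(151,179),(279,152),(297,243),(172,269)]]
print('steel');[print(K(*p,.044)[:2]) for p in[(492,140),(620,138),(620,229),(493,231)]]
print('jaws');[print(V(*p,.054)[:2]) for p in[(60,180),(252,211),(228,336),(36,303)]]
print('tray');[print(T(*p,.025)[:2]) for p in[(387,22),(645,16),(664,555),(402,564)]]
E
python3 m.py
```

```text
yel [0.566  0.0641] [0.5628 0.0615]
blu [ 0.5689 -0.0189] [ 0.5694 -0.0176]
red [ 0.5791 -0.0963] [ 0.5776 -0.0974]
rack
[0.6749 0.1315]
[ 0.7004 -0.1436]
[ 0.5337 -0.1595]
[0.5087 0.1139]
brass
[0.6393 0.0818]
[0.6501 0.0298]
[0.6129 0.0227]
[0.6026 0.0734]
steel
[ 0.6545 -0.0569]
[ 0.6551 -0.1092]
[ 0.6179 -0.1087]
[ 0.6173 -0.0569]
jaws
[0.5412 0.3533]
[0.5269 0.2688]
[0.4719 0.2789]
[0.4871 0.3632]
tray
[ 0.6306 -0.2823]
[ 0.6328 -0.4071]
[ 0.3758 -0.409 ]
[ 0.3729 -0.2839]
```

```bash
cat > go.py <<'E'
# usage: go.py x y z xyaw -> shift needed in tool axes (cm) and turn about tool (rad)
import sys
from h import *
from rig import arm
np.set_printoptions(precision=3,suppress=True)
s=arm.read_state();r=R.from_rotvec(s['tcp_rot'])
x,y,z,w=map(float,sys.argv[1:])
t=R.from_matrix(np.array([[np.cos(w),np.sin(w),0],[np.sin(w),-np.cos(w),0],[0,0,-1]]).reshape(3,3))
print('t',round(s['t'],2),'pos',s['position'],'q7',s['q'][6],'F',s['contact_force'],'op',s['opening'],'g',s['grip_force'])
print('shift in current axes',100*r.inv().apply(np.array([x,y,z])-s['position']),'shift after turn',100*t.inv().apply(np.array([x,y,z])-s['position']),'turn',(r.inv()*t).as_rotvec())
E
python3 go.py .578 -.0973 .18 1.664
```

```text
t 0.15 pos [ 0.216 -0.612  0.214] q7 -0.05629299561719636 F [ 0.234  0.326 -0.341] op 0.0918300783494072 g 0.0
shift in current axes [ 51.259 -36.517   3.43 ] shift after turn [47.926 40.797  3.385] turn [-0.001 -0.001 -1.324]
```

>>> servo_tool(deltas=[[0,0,0,0,0,-0.166],[0,0,0,0,0,-0.166],[0,0,0,0,0,-0.166],[0,0,0,0,0,-0.166],[0,0,0,0,0,-0.166],[0,0,0,0,0,-0.166],[0,0,0,0,0,-0.166],[0,0,0,0,0,-0.166],[0,0,0,0,0,0],[0,0,0,0,0,0]])

```text
t: 1.4
position: [0.2165, -0.6128, 0.2144]
tcp_rot: [-2.114, -2.323, -0.0]
contact_force: [-0.4, 0.2, 0.3]
opening: 0.0921
grip_force: 0.0
```

```bash
python3 go.py .578 -.0973 .18 1.664
```

```text
t 1.4 pos [ 0.216 -0.613  0.214] q7 1.1540022111370736 F [-0.35   0.172  0.272] op 0.0921409400385132 g 0.0
shift in current axes [47.927 40.835  3.447] shift after turn [47.962 40.796  3.437] turn [-0.    -0.     0.001]
```

>>> servo_tool(deltas=[[4.4,3.7,0,0,0,0],[4.6,3.9,0,0,0,0],[4.6,3.9,0,0,0,0],[4.6,3.9,0,0,0,0],[4.6,3.9,0,0,0,0],[4.6,3.9,0,0,0,0],[4.6,3.9,0,0,0,0],[4.6,3.9,0,0,0,0],[3,3,0,0,0,0],[0,0,0,0,0,0]])

```text
t: 2.65
position: [0.5187, -0.1819, 0.2148]
tcp_rot: [2.105, 2.332, 0.003]
contact_force: [-0.1, 0.3, 0.1]
opening: 0.0925
grip_force: 0.0
```

```bash
python3 go.py .578 -.0973 .18 1.664; python3 - <<'E'
from h import *
from rig import arm
f=arm.grab_frame('wrist');np.save('w.npy',f,allow_pickle=True)
cv2.imwrite('pics/w1.png',f['frame'][:,:,::-1]);print({k:v for k,v in f.items() if k!='frame'})
E
```

```text
t 2.65 pos [ 0.519 -0.182  0.215] q7 0.2060118783041119 F [-0.058  0.32   0.078] op 0.0924547187126786 g 0.0
shift in current axes [7.808 6.758 3.501] shift after turn [7.871 6.695 3.482] turn [ 0.001 -0.001  0.009]
{'fov_y': 62.56591249822177, 'cx': 278.64973928673743, 'cy': 209.72523663998317, 'origin': array([ 0.51037906, -0.11116285,  0.38577683]), 'orientation': array([-0.25597756, -0.01393278,  0.10061911])}
```

View pics/w1.png

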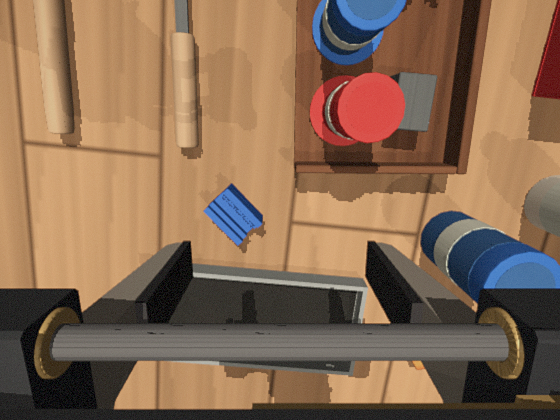

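The wrist view shows the red tin's lid at about (372,108), the steel block behind it and the blue tin at the top. I'll check the lid position against the top-camera estimate.

```bash
python3 - <<'E'
from h import *
f=np.load('w.npy',allow_pickle=True).item()
print(pt(f,372.5,107.5,.113),pt(f,339,107,.113),pt(f,406,107,.113),pt(f,346,110,.013))
E
```

```text
[ 0.58049177 -0.09544162  0.113     ] [ 0.55519261 -0.0976489   0.113     ] [ 0.60567223 -0.09251629  0.113     ] [ 0.57927581 -0.09491485  0.013     ]
```

>>> servo_tool(deltas=[[3.9,3.4,0,0,0,0.009],[4.0,3.4,0,0,0,0],[0,0,5,0,0,0],[0,0,4.9,0,0,0],[0,0,2.5,0,0,0],[0,0,2.5,0,0,0],[0,0,0,0,0,0],[0,0,0,0,0,0]], fingers=8)

```text
t: 3.7
position: [0.5774, -0.102, 0.0664]
tcp_rot: [2.123, 2.314, 0.0]
contact_force: [1.4, -1.0, 1.1]
opening: 0.0803
grip_force: 0.0
```

```bash
python3 go.py .579 -.0963 .066 1.664
```

```text
t 3.7 pos [ 0.577 -0.102  0.066] q7 -0.0943759678442175 F [ 1.436 -0.979  1.065] op 0.08028431236098739 g 0.0
shift in current axes [0.554 0.209 0.043] shift after turn [0.553 0.213 0.043] turn [ 0.001  0.001 -0.007]
```

>>> servo_tool(deltas=[[0,0,0,0,0,0],[0,0,0,0,0,0],[0,0,0,0,0,0],[0,0,0,0,0,0],[0,0,0,0,0,0],[0,0,0,0,0,0]], fingers=4, newtons=20)

```text
t: 4.45
position: [0.5787, -0.1008, 0.0665]
tcp_rot: [2.12, 2.315, 0.003]
contact_force: [3.4, -0.4, 5.2]
opening: 0.0518
grip_force: 20.0
```

```bash
python3 go.py .591 -.3455 .21 1.664
```

```text
t 4.45 pos [ 0.579 -0.101  0.067] q7 -0.09448547192207724 F [ 3.373 -0.438  5.219] op 0.05180385743497225 g 19.957719147205353
shift in current axes [-24.489  -0.882 -14.338] shift after turn [-24.478  -1.055 -14.346] turn [ 0.003  0.    -0.005]
```

>>> servo_tool(deltas=[[0,0,-2,0,0,0],[0,0,-4,0,0,0],[0,0,-4,0,0,0],[-3,0,-3,0,0,0],[-5,0,0,0,0,0],[-5,0,0,0,0,0],[-5,-0.5,0,0,0,0],[-4,-0.5,0,0,0,0],[-2,0,0,0,0,0],[0,0,0,0,0,0]])

```text
t: 5.7
position: [0.5873, -0.3413, 0.195]
tcp_rot: [-2.122, -2.314, 0.0]
contact_force: [0.1, 0.7, -2.9]
opening: 0.052
grip_force: 19.9
```

```bash
python3 go.py .591 -.350 .059 1.664
```

```text
t 5.7 pos [ 0.587 -0.341  0.195] q7 0.36314068679391326 F [ 0.118  0.661 -2.907] op 0.05196542217733522 g 19.92621660232544
shift in current axes [-0.92   0.309 13.598] shift after turn [-0.905  0.282 13.599] turn [-0.002 -0.001 -0.007]
```

>>> servo_tool(deltas=[[-0.9,0.3,2,0,0,0],[0,0,4,0,0,0],[0,0,4,0,0,0],[0,0,2,0,0,0],[0,0,1,0,0,0],[0,0,0,0,0,0],[0,0,0,0,0,0]])

```text
t: 6.58
position: [0.5931, -0.3499, 0.0671]
tcp_rot: [2.12, 2.315, 0.001]
contact_force: [0.4, -0.2, -2.9]
opening: 0.0519
grip_force: 19.9
```

```bash
python3 go.py .591 -.350 .059 1.664
```

```text
t 6.58 pos [ 0.593 -0.35   0.067] q7 0.3230823704788498 F [ 0.384 -0.221 -2.937] op 0.05187236048415525 g 19.9266117811203
shift in current axes [ 0.009 -0.207  0.814] shift after turn [ 0.009 -0.205  0.814] turn [ 0.002  0.001 -0.005]
```

>>> servo_tool(deltas=[[0,-0.2,0.4,0,0,0],[0,0,0.3,0,0,0],[0,0,0.1,0,0,0],[0,0,0,0,0,0]])

```text
t: 7.08
position: [0.5902, -0.3501, 0.0584]
tcp_rot: [2.121, 2.316, -0.001]
contact_force: [-0.9, -0.1, 3.8]
opening: 0.0516
grip_force: 20.0
```

>>> servo_tool(deltas=[[0,0,0,0,0,0],[0,0,0,0,0,0],[0,0,-2,0,0,0],[0,0,-4,0,0,0],[0,0,-4,0,0,0],[0,0,-4,0,0,0],[0,0,-1,0,0,0],[0,0,0,0,0,0]], fingers=6.6)

```text
t: 8.07
position: [0.5902, -0.3498, 0.2085]
tcp_rot: [2.121, 2.316, 0.0]
contact_force: [0.4, 0.1, -0.3]
opening: 0.0663
grip_force: 0.0
```

```bash
python3 go.py .571 -.017 .2 1.664
```

```text
t 8.07 pos [ 0.59  -0.35   0.209] q7 0.37824152931683525 F [ 0.35   0.143 -0.341] op 0.06628384246625435 g 0.0
shift in current axes [33.318  1.01   0.817] shift after turn [33.312  1.186  0.85 ] turn [ 0.001  0.001 -0.005]
```

>>> servo_tool(deltas=[[3,0,0,0,0,-0.005],[5,0.2,0,0,0,0],[5,0.3,0,0,0,0],[5,0.3,0,0,0,0],[5,0.2,0,0,0,0],[5,0,0,0,0,0],[3.5,0,0,0,0,0],[2,0,0,0,0,0],[0,0,0,0,0,0],[0,0,0,0,0,0]], fingers=8)

```text
t: 9.32
position: [0.5691, -0.0172, 0.207]
tcp_rot: [-2.119, -2.32, 0.002]
contact_force: [-0.1, 0.2, 0.4]
opening: 0.0802
grip_force: 0.0
```

```bash
python3 go.py .571 -.017 .066 1.664; python3 - <<'E'
from h import *
from rig import arm
f=arm.grab_frame('wrist');np.save('w.npy',f,allow_pickle=True)
cv2.imwrite('pics/w2.png',f['frame'][:,:,::-1])
E
```

```text
t 9.32 pos [ 0.569 -0.017  0.207] q7 -0.14963212002459056 F [-0.138  0.172  0.393] op 0.08020821397791575 g 0.0
shift in current axes [ 0.013  0.207 14.102] shift after turn [ 0.002  0.194 14.103] turn [-0.001  0.001 -0.003]
```

View pics/w2.png

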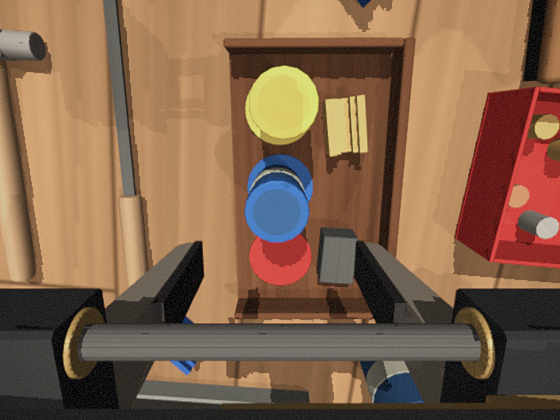

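The wrist view now shows the bare red disc at (280,257), the blue lid at (277,211), the yellow lid at (284,104) and the brass block at (347,126).

```bash
cat > seg.py <<'E'
from h import *
import sys
def comp(f,lo,hi,near):
    h=cv2.cvtColor(f['frame'],cv2.COLOR_RGB2HSV);m=cv2.inRange(h,lo,hi)
    n,l,st,c=cv2.connectedComponentsWithStats(m)
    k=l[near[1],near[0]];cs,_=cv2.findContours((l==k).astype('uint8'),0,1)
    c=max(cs,key=cv2.contourArea);return c
E
python3 - <<'E'
from seg import *
np.set_printoptions(precision=4,suppress=True)
f=np.load('w.npy',allow_pickle=True).item()
c=comp(f,(0,120,60),(8,255,255),(280,265));e=cv2.fitEllipse(c);print('reddisc',e,pt(f,*e[0],.013))
for n,p,z in[('bluelid',(277,211),.113),('yellid',(284,104),.113)]:print(n,pt(f,*p,z))
q=[pt(f,*p,.044)[:2] for p in[(326,98),(364,94.5),(368,153),(330,157.5)]];print(q,np.mean(q,0))
h=cv2.cvtColor(f['frame'],cv2.COLOR_RGB2HSV)
for p in[(277,211),(255,180),(300,180),(284,104),(255,130),(340,120)]:print(p,h[p[1],p[0]])
E
```

```text
reddisc ((280.2689514160156, 259.6477966308594), (49.46625900268555, 65.23225402832031), 85.53368377685547) [ 0.5773 -0.1002  0.013 ]
bluelid [ 0.5667 -0.0169  0.113 ]
yellid [0.5646 0.0645 0.113 ]
[array([0.6033, 0.076 ]), array([0.6376, 0.0822]), array([0.6496, 0.0298]), array([0.6139, 0.0223])] [0.6261 0.0526]
(277, 211) [106 140 162]
(255, 180) [ 25  37 177]
(300, 180) [116  69 103]
(284, 104) [ 26 130 217]
(255, 130) [ 28 125 220]
(340, 120) [ 24 106 218]
```

>>> servo_tool(deltas=[[0,0,3,0,0,0],[0,0,4,0,0,0],[0,0,4,0,0,0],[0,0,2,0,0,0],[0,0,1.1,0,0,0],[0,0,0,0,0,0],[0,0,0,0,0,0]])

```text
t: 10.25
position: [0.57, -0.0152, 0.0678]
tcp_rot: [2.115, 2.321, 0.002]
contact_force: [0.0, -0.2, 0.9]
opening: 0.0803
grip_force: 0.0
```

>>> servo_tool(deltas=[[0,0,0,0,0,0],[0,0,0,0,0,0],[0,0,0,0,0,0],[0,0,0,0,0,0],[0,0,0,0,0,0],[0,0,0,0,0,0]], fingers=4)

```text
t: 11.0
position: [0.5686, -0.0153, 0.0667]
tcp_rot: [-2.116, -2.322, 0.001]
contact_force: [-3.8, -0.1, 4.8]
opening: 0.0517
grip_force: 20.0
```

```bash
python3 go.py .503 -.3455 .2 1.664
```

```text
t 11.0 pos [ 0.569 -0.015  0.067] q7 -0.25642857805419766 F [-3.787 -0.11   4.773] op 0.05168596796800025 g 19.9537593126297
shift in current axes [-32.275  -9.61  -13.31 ] shift after turn [-32.268  -9.607 -13.329] turn [-0.001  0.    -0.   ]
```

>>> servo_tool(deltas=[[0,0,-2,0,0,0],[0,0,-4,0,0,0],[0,0,-4,0,0,0],[-3,-1,-3,0,0,0],[-5,-1.5,0,0,0,0],[-5.5,-1.5,0,0,0,0],[-5.5,-2,0,0,0,0],[-5.5,-2,0,0,0,0],[-5,-1.6,0,0,0,0],[-2.5,0,0,0,0,0]])

```text
t: 12.25
position: [0.5014, -0.3471, 0.1972]
tcp_rot: [2.121, 2.316, -0.002]
contact_force: [-0.1, 0.6, -3.7]
opening: 0.052
grip_force: 19.9
```

>>> servo_tool(deltas=[[0,0,0,0,0,0],[0,0,0,0,0,0]])

```text
t: 12.5
position: [0.5036, -0.3412, 0.1969]
tcp_rot: [-2.114, -2.324, -0.002]
contact_force: [-0.4, 0.8, -2.5]
opening: 0.0522
grip_force: 19.9
```

```bash
python3 go.py .503 -.3455 .059 1.664
```

```text
t 12.5 pos [ 0.504 -0.341  0.197] q7 0.4448544651001465 F [-0.433  0.799 -2.537] op 0.05221759380192665 g 19.92241144180298
shift in current axes [-0.432 -0.113 13.79 ] shift after turn [-0.421 -0.103 13.79 ] turn [ 0.001 -0.001  0.001]
```

>>> servo_tool(deltas=[[-0.4,-0.1,2,0,0,0],[0,0,4,0,0,0],[0,0,4,0,0,0],[0,0,2,0,0,0],[0,0,1,0,0,0],[0,0,0,0,0,0],[0,0,0,0,0,0],[0,0,0,0,0,0]])

```text
t: 13.5
position: [0.5032, -0.3473, 0.0678]
tcp_rot: [2.115, 2.32, 0.0]
contact_force: [-0.6, -0.5, -2.3]
opening: 0.0518
grip_force: 19.9
```

>>> servo_tool(deltas=[[0,0,0.4,0,0,0],[0,0,0.3,0,0,0],[0,0,0.1,0,0,0],[0,0,0,0,0,0]])

```text
t: 14.0
position: [0.5023, -0.3469, 0.0588]
tcp_rot: [-2.116, -2.322, 0.001]
contact_force: [-1.3, -0.1, 0.6]
opening: 0.0516
grip_force: 19.9
```

>>> servo_tool(deltas=[[0,0,0,0,0,0],[0,0,0,0,0,0],[0,0,-2,0,0,0],[0,0,-4,0,0,0],[0,0,-4,0,0,0],[0,0,-4,0,0,0],[0,0,-1,0,0,0],[0,0,0,0,0,0]], fingers=6.6)

```text
t: 15.0
position: [0.5027, -0.3469, 0.2095]
tcp_rot: [2.115, 2.321, -0.0]
contact_force: [-0.1, 0.3, 0.5]
opening: 0.0655
grip_force: 0.0
```

```bash
python3 go.py .564 .063 .2 1.664
```

```text
t 15.0 pos [ 0.503 -0.347  0.209] q7 0.45581446610025683 F [-0.111  0.294  0.487] op 0.06554550987298452 g 0.0
shift in current axes [40.25   9.909  0.908] shift after turn [40.246  9.921  0.949] turn [ 0.001  0.001 -0.   ]
```

>>> servo_tool(deltas=[[3.2,0.9,0,0,0,0],[5,1.2,0,0,0,0],[5,1.2,0,0,0,0],[5,1.2,0,0,0,0],[5,1.2,0,0,0,0],[5,1.2,0,0,0,0],[5,1.2,0,0,0,0],[4,1,0,0,0,0],[3,0.8,0,0,0,0],[0,0,0,0,0,0]], fingers=8)

```text
t: 16.25
position: [0.5627, 0.0657, 0.2071]
tcp_rot: [-2.108, -2.325, 0.001]
contact_force: [-0.1, -0.4, -0.8]
opening: 0.0801
grip_force: 0.0
```

>>> servo_tool(deltas=[[0,0,0,0,0,0],[0,0,0,0,0,0],[0,0,0,0,0,0]])

```text
t: 16.62
position: [0.5637, 0.0614, 0.2084]
tcp_rot: [2.118, 2.32, -0.001]
contact_force: [0.9, 1.2, -0.4]
opening: 0.0798
grip_force: 0.0
```

```bash
python3 go.py .564 .063 .066 1.664
```

```text
t 16.62 pos [0.564 0.061 0.208] q7 -0.3026720301793322 F [ 0.896  1.166 -0.358] op 0.07980938824396487 g 0.0
shift in current axes [ 0.163  0.048 14.239] shift after turn [ 0.157  0.043 14.239] turn [-0.     0.    -0.002]
```

>>> servo_tool(deltas=[[0.2,0,3,0,0,0],[0,0,4,0,0,0],[0,0,4,0,0,0],[0,0,2,0,0,0],[0,0,1.2,0,0,0],[0,0,0,0,0,0],[0,0,0,0,0,0]])

```text
t: 17.5
position: [0.5646, 0.0648, 0.0678]
tcp_rot: [2.115, 2.321, 0.002]
contact_force: [-0.3, -0.1, 1.3]
opening: 0.0803
grip_force: 0.0
```

>>> servo_tool(deltas=[[0,0,0,0,0,0],[0,0,0,0,0,0],[0,0,0,0,0,0],[0,0,0,0,0,0],[0,0,0,0,0,0],[0,0,0,0,0,0]], fingers=4)

```text
t: 18.25
position: [0.5642, 0.0647, 0.0669]
tcp_rot: [2.115, 2.322, 0.001]
contact_force: [1.3, -1.1, 2.6]
opening: 0.0516
grip_force: 20.0
```

```bash
python3 go.py .415 -.3455 .2 1.664
```

```text
t 18.25 pos [0.564 0.065 0.067] q7 -0.41949784126417655 F [ 1.333 -1.13   2.595] op 0.05156293777457246 g 19.96620386838913
shift in current axes [-39.458 -18.646 -13.329] shift after turn [-39.453 -18.669 -13.309] turn [ 0.001  0.    -0.   ]
```

>>> servo_tool(deltas=[[0,0,-2,0,0,0],[0,0,-4,0,0,0],[0,0,-4,0,0,0],[-2,-1,-3,0,0,0],[-4,-2,-0.3,0,0,0],[-5,-2.3,0,0,0,0],[-5,-2.3,0,0,0,0],[-5,-2.3,0,0,0,0],[-5,-2.3,0,0,0,0],[-5,-2.3,0,0,0,0]])

```text
t: 19.5
position: [0.4467, -0.2586, 0.2003]
tcp_rot: [-2.115, -2.322, 0.0]
contact_force: [0.7, -0.1, -2.6]
opening: 0.0515
grip_force: 20.0
```

>>> servo_tool(deltas=[[-4.5,-2.2,0,0,0,0],[-3,-1.5,0,0,0,0],[-1,-0.5,0,0,0,0],[0,0,0,0,0,0],[0,0,0,0,0,0],[0,0,0,0,0,0]])

```text
t: 20.25
position: [0.4148, -0.3445, 0.1997]
tcp_rot: [-2.113, -2.325, -0.001]
contact_force: [0.2, 0.5, -2.4]
opening: 0.0523
grip_force: 20.0
```

```bash
python3 go.py .415 -.3455 .059 1.664
```

```text
t 20.25 pos [ 0.415 -0.345  0.2  ] q7 0.5671043966678497 F [ 0.202  0.502 -2.41 ] op 0.05226199147832578 g 19.956646263599396
shift in current axes [-0.103  0.006 14.074] shift after turn [-0.099  0.009 14.074] turn [ 0.    -0.     0.002]
```

>>> servo_tool(deltas=[[-0.1,0,2,0,0,0],[0,0,4,0,0,0],[0,0,4,0,0,0],[0,0,2,0,0,0],[0,0,1.3,0,0,0],[0,0,0.4,0,0,0],[0,0,0.2,0,0,0],[0,0,0,0,0,0],[0,0,0,0,0,0]])

```text
t: 21.38
position: [0.4145, -0.3473, 0.0612]
tcp_rot: [2.115, 2.321, -0.0]
contact_force: [-0.5, -0.0, -2.7]
opening: 0.0518
grip_force: 20.0
```

>>> servo_tool(deltas=[[0,0,0.2,0,0,0],[0,0,0,0,0,0]])

```text
t: 21.62
position: [0.4144, -0.3473, 0.0589]
tcp_rot: [2.115, 2.322, -0.0]
contact_force: [0.8, -0.2, -0.7]
opening: 0.052
grip_force: 20.0
```

>>> servo_tool(deltas=[[0,0,0,0,0,0],[0,0,0,0,0,0],[0,0,-2,0,0,0],[0,0,-4,0,0,0],[0,0,-4,0,0,0],[0,0,-4,0,0,0],[0,0,-1,0,0,0],[0,0,0,0,0,0]], fingers=6.6)

```text
t: 22.62
position: [0.414, -0.3471, 0.2086]
tcp_rot: [2.116, 2.322, -0.001]
contact_force: [-0.1, -0.5, 0.4]
opening: 0.0658
grip_force: 0.0
```

>>> servo_tool(deltas=[[0,0,0,0,0,0.163],[0,0,0,0,0,0.163],[0,0,0,0,0,0.163],[0,0,0,0,0,0.163],[0,0,0,0,0,0.163],[0,0,0,0,0,0.163],[0,0,0,0,0,0.163],[0,0,0,0,0,0.163],[0,0,0,0,0,0.16],[0,0,0,0,0,0]])

```text
t: 23.88
position: [0.4133, -0.3464, 0.2067]
tcp_rot: [-3.124, -0.316, 0.004]
contact_force: [-0.1, -0.0, -1.0]
opening: 0.066
grip_force: 0.0
```

```bash
python3 go.py .6262 .0523 .2 .202;  python3 - <<'E'
from h import *
from rig import arm
f=arm.grab_frame('top');np.save('top2.npy',f,allow_pickle=True)
im=f['frame'][:,:,::-1]
cv2.imwrite('pics/top2.png',cv2.resize(im[130:310,180:480],None,fx=2.66,fy=2.66,interpolation=cv2.INTER_CUBIC))
E
```

```text
t 23.88 pos [ 0.413 -0.346  0.207] q7 -0.7996200576553595 F [-0.103 -0.03  -1.005] op 0.06595778870192393 g 0.0
shift in current axes [ 28.842 -34.795   0.681] shift after turn [ 28.855 -34.785   0.669] turn [-0.002  0.002 -0.   ]
```

View pics/top2.png

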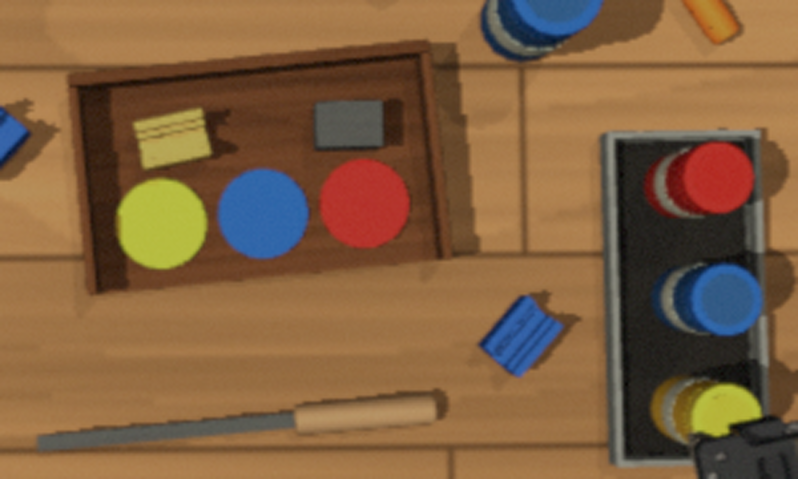

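All three tins stand upright in the tray, the discs are bare and the blocks are undisturbed. With the discs clear, I'll measure them and the brass block precisely.

```bash
python3 - <<'E'
from seg import *
np.set_printoptions(precision=4,suppress=True)
f=np.load('top2.npy',allow_pickle=True).item()
P=lambda x,y:(int(180+x/2.66),int(130+y/2.66))
h=cv2.cvtColor(f['frame'],cv2.COLOR_RGB2HSV)
for n,p in[('y',(162,225)),('b',(263,213)),('r',(365,205)),('brass',(175,150)),('red lid',(718,178)),('blue lid',(728,300))]:
    p=P(*p);c0=h[p[1],p[0]].astype(int);print(n,p,c0)
    lo=(max(0,c0[0]-6),max(0,c0[1]-60),max(0,c0[2]-70));hi=(c0[0]+6,255,255)
    c=comp(f,tuple(map(int,lo)),tuple(map(int,hi)),p)
    if n=='brass':
        r=cv2.minAreaRect(c);b=cv2.boxPoints(r);q=np.array([pt(f,*x,.044)[:2] for x in b]);e=np.roll(q,-1,0)-q
        print(q.mean(0),np.linalg.norm(e,axis=1),np.arctan2(e[:,1],e[:,0]))
    else:
        e=cv2.fitEllipse(c);print(e,pt(f,*e[0],.105 if 'lid' in n else .013)[:2])
E
```

```text
y (240, 214) [ 31 169 189]
((240.4345703125, 213.61439514160156), (32.9872932434082, 33.52083969116211), 179.56837463378906) [0.5628 0.0619]
b (278, 210) [106 184 169]
((278.50201416015625, 209.88803100585938), (32.346805572509766, 32.43155288696289), 95.31672668457031) [ 0.57   -0.0174]
r (317, 207) [  2 198 180]
((316.4154968261719, 206.02572631835938), (33.61318588256836, 33.910709381103516), 150.06695556640625) [ 0.5776 -0.0966]
brass (245, 186) [ 26 136 182]
[0.6265 0.0526] [0.0534 0.0376 0.0533 0.0375] [-1.3635 -2.9372  1.777   0.2069]
red lid (449, 196) [  2 208 180]
((448.7021179199219, 196.42047119140625), (25.931781768798828, 28.28310775756836), 75.73059844970703) [ 0.5896 -0.3434]
blue lid (453, 242) [105 162 132]
((450.4178161621094, 242.3237762451172), (26.451486587524414, 31.944660186767578), 87.15670013427734) [ 0.5012 -0.3445]
```

>>> servo_tool(deltas=[[2.5,-3,0,0,0,0],[3.5,-4.2,0,0,0,0],[3.5,-4.2,0,0,0,0],[3.5,-4.2,0,0,0,0],[3.5,-4.2,0,0,0,0],[3.5,-4.2,0,0,0,0],[3.5,-4.2,0,0,0,0],[2,-2.5,0,0,0,0],[0,0,0,0,0,0],[0,0,0,0,0,0]], fingers=7.2)

```text
t: 25.18
position: [0.6025, 0.0032, 0.2077]
tcp_rot: [3.125, 0.314, -0.003]
contact_force: [-0.1, -0.3, 0.3]
opening: 0.0719
grip_force: 0.0
```

```bash
python3 go.py .6262 .0523 .2 .202; python3 - <<'E'
from h import *
from rig import arm
f=arm.grab_frame('wrist');np.save('w.npy',f,allow_pickle=True)
cv2.imwrite('pics/w3.png',f['frame'][:,:,::-1])
E
```

```text
t 25.18 pos [0.603 0.003 0.208] q7 -1.5723430348235905 F [-0.132 -0.328  0.286] op 0.07187566748561185 g 0.0
shift in current axes [ 3.299 -4.342  0.765] shift after turn [ 3.306 -4.335  0.773] turn [ 0.001  0.002 -0.002]
```

View pics/w3.png

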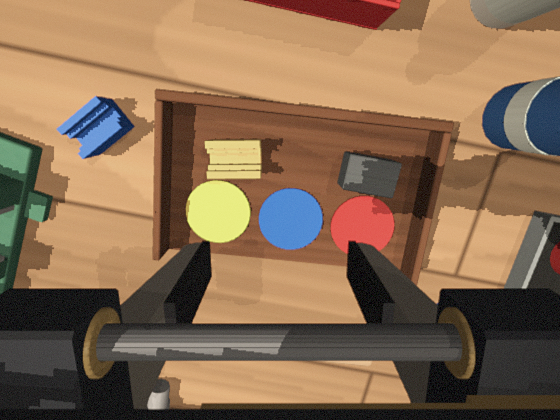

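The wrist view shows the brass block at (234,159), squared up with the tool, and the three discs at (219,211), (290,219) and (362,225).

```bash
python3 - <<'E'
from seg import *
np.set_printoptions(precision=4,suppress=True)
f=np.load('w.npy',allow_pickle=True).item()
h=cv2.cvtColor(f['frame'],cv2.COLOR_RGB2HSV)
for n,p in[('y',(219,215)),('b',(290,219)),('r',(362,225)),('brass',(225,155))]:
    c0=h[p[1],p[0]].astype(int)
    lo=(max(0,c0[0]-6),max(0,c0[1]-60),max(0,c0[2]-70));hi=(c0[0]+6,255,255)
    c=comp(f,tuple(map(int,lo)),tuple(map(int,hi)),p)
    if n=='brass':
        print(c.reshape(-1,2).min(0),c.reshape(-1,2).max(0))
    else:
        e=cv2.fitEllipse(c);print(n,e,pt(f,*e[0],.013)[:2])
q=np.array([pt(f,*x,.044)[:2] for x in[(205.5,141),(260.5,139.5),(261,178.5),(207,179)]]);e=np.roll(q,-1,0)-q
print(q,q.mean(0),np.linalg.norm(e,axis=1),np.arctan2(e[:,1],e[:,0]))
E
```

```text
y ((217.86993408203125, 211.19216918945312), (60.80403518676758, 63.37892150878906), 129.88052368164062) [0.5621 0.0629]
b ((290.25299072265625, 218.40423583984375), (59.80384063720703, 62.64379119873047), 85.27003479003906) [ 0.5697 -0.0165]
r ((362.1312255859375, 223.38577270507812), (54.01531219482422, 65.13983917236328), 83.44053649902344) [ 0.5799 -0.0956]
[204 140] [260 163]
[[0.6375 0.0813]
 [0.6492 0.0303]
 [0.6125 0.0228]
 [0.6016 0.0745]] [0.6252 0.0522] [0.0523 0.0374 0.0528 0.0365] [-1.3446 -2.9425  1.7795  0.1853]
```

>>> servo_tool(deltas=[[1.6,-2.2,0,0,0,-0.003],[1.7,-2.1,2,0,0,0],[0,0,4,0,0,0],[0,0,4,0,0,0],[0,0,2,0,0,0],[0,0,0,0,0,0],[0,0,0,0,0,0],[0,0,0,0,0,0]])

```text
t: 26.22
position: [0.628, 0.0532, 0.0903]
tcp_rot: [3.125, 0.318, 0.005]
contact_force: [0.4, -0.2, -0.7]
opening: 0.0721
grip_force: 0.0
```

```bash
python3 go.py .626 .0524 .016 .205
```

```text
t 26.23 pos [0.628 0.053 0.09 ] q7 -1.7034633032086426 F [ 0.39  -0.152 -0.742] op 0.07207116842811324 g 0.0
shift in current axes [-0.239  0.037  7.431] shift after turn [-0.217  0.039  7.432] turn [ 0.    -0.003 -0.002]
```

>>> servo_tool(deltas=[[-0.2,0,1.5,0,0,0],[0,0,2.5,0,0,0],[0,0,2,0,0,0],[0,0,1,0,0,0],[0,0,0.2,0,0,0],[0,0,0,0,0,0],[0,0,0,0,0,0],[0,0,0,0,0,0]])

```text
t: 27.22
position: [0.6254, 0.0528, 0.0172]
tcp_rot: [3.125, 0.318, 0.002]
contact_force: [-0.9, -0.4, -0.4]
opening: 0.072
grip_force: 0.0
```

```bash
python3 go.py .626 .0524 .016 .205
```

```text
t 27.23 pos [0.625 0.053 0.017] q7 -1.7357733892346447 F [-0.938 -0.444 -0.365] op 0.07195760773350596 g 0.0
shift in current axes [0.054 0.05  0.12 ] shift after turn [0.054 0.05  0.12 ] turn [ 0.    -0.001 -0.002]
```

>>> servo_tool(deltas=[[0,0,0,0,0,0],[0,0,0,0,0,0],[0,0,0,0,0,0],[0,0,0,0,0,0],[0,0,0,0,0,0]], fingers=4, newtons=30)

```text
t: 27.85
position: [0.625, 0.0528, 0.0167]
tcp_rot: [3.125, 0.318, 0.0]
contact_force: [-0.3, 0.1, 2.0]
opening: 0.0513
grip_force: 30.0
```

>>> servo_tool(deltas=[[0,0,-1,0,0,0],[0,0,-3,0,0,0],[0,0,-4,0,0,0],[0,0,-4,0,0,0],[0,0,-3,0,0,0.126],[0,0,0,0,0,0.126],[0,0,0,0,0,0.126],[0,0,0,0,0,0]])

```text
t: 28.85
position: [0.6244, 0.0528, 0.1665]
tcp_rot: [3.129, -0.272, -0.001]
contact_force: [0.2, 0.7, -3.7]
opening: 0.0521
grip_force: 30.0
```

```bash
python3 go.py .4468 .3161 .17 -.173
```

```text
t 28.85 pos [0.624 0.053 0.166] q7 -2.0076088087001533 F [ 0.208  0.688 -3.655] op 0.05206318374392308 g 29.99329151585698
shift in current axes [-22.044 -22.865  -0.349] shift after turn [-22.028 -22.88   -0.352] turn [ 0.001  0.001 -0.001]
```

>>> servo_tool(deltas=[[-2,-2,0,0,0,0],[-3.5,-3.6,0,0,0,0],[-3.5,-3.7,0,0,0,0],[-3.5,-3.7,0,0,0,0],[-3.5,-3.7,0,0,0,0],[-3.5,-3.7,0,0,0,0],[-2.5,-2.5,0,0,0,0],[0,0,0,0,0,0],[0,0,0,0,0,0]])

```text
t: 29.98
position: [0.4486, 0.3159, 0.1664]
tcp_rot: [3.129, -0.273, 0.0]
contact_force: [0.6, -0.8, -4.0]
opening: 0.0515
grip_force: 30.0
```

```bash
python3 go.py .5068 .3161 .09 -.173; python3 - <<'E'
from h import *
from rig import arm
f=arm.grab_frame('wrist');np.save('w.npy',f,allow_pickle=True)
cv2.imwrite('pics/w4.png',f['frame'][:,:,::-1])
E
```

```text
t 29.98 pos [0.449 0.316 0.166] q7 -2.5743007070101136 F [ 0.601 -0.77  -3.979] op 0.05148806306886642 g 29.9925768468529
shift in current axes [ 5.73  -1.035  7.639] shift after turn [ 5.732 -1.021  7.639] turn [ 0.001 -0.    -0.001]
```

View pics/w4.png

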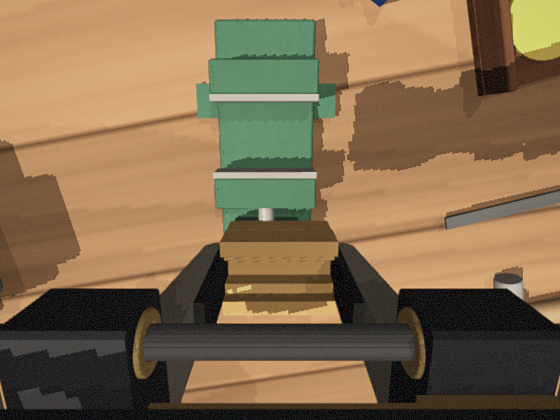

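```bash
python3 - <<'E'
from h import *
from rig import arm
np.set_printoptions(precision=4,suppress=True)
f=np.load('w.npy',allow_pickle=True).item()
q=np.array([pt(f,*x,.054)[:2] for x in[(209,101.5),(319,101.5),(316.5,169.5),(215,169.5)]])
e=np.roll(q,-1,0)-q;print(q,q.mean(0),np.linalg.norm(e,axis=1),np.arctan2(e[:,1],e[:,0]))
s=arm.read_state();r=R.from_rotvec(s['tcp_rot'])
for u,v,z in[(219,242,.1937),(338,242,.1937),(222,221.5,.1597),(331,221.5,.1597)]:print(100*r.inv().apply(pt(f,u,v,z)-s['position']))
E
```

```text
[[0.5404 0.3547]
 [0.5254 0.2699]
 [0.4729 0.2797]
 [0.4874 0.3619]] [0.5065 0.3165] [0.0861 0.0534 0.0835 0.0535] [-1.7455  2.9581  1.3959 -0.1338]
[ 1.7601 -2.6491 -2.7343]
[ 1.7639  2.5926 -2.7295]
[ 1.6805 -3.0584  0.6653]
[1.6851 2.7859 0.6707]
```

>>> servo_tool(deltas=[[1.5,-0.3,0,0,0,0],[2.5,-0.5,0,0,0,0],[1.7,-0.2,2,0,0,0],[0,0,3,0,0,0],[0,0,2.5,0,0,0],[0,0,0,0,0,0],[0,0,0,0,0,0],[0,0,0,0,0,0]])

```text
t: 31.02
position: [0.5073, 0.3169, 0.0929]
tcp_rot: [-3.128, 0.275, -0.003]
contact_force: [0.6, 0.2, -5.0]
opening: 0.0515
grip_force: 30.0
```

```bash
python3 go.py .5067 .3163 .028 -.175
```

```text
t 31.02 pos [0.507 0.317 0.093] q7 -2.554252587832754 F [ 0.598  0.242 -4.955] op 0.05151498560385715 g 29.992747278884053
shift in current axes [-0.057  0.08   6.492] shift after turn [-0.044  0.071  6.492] turn [-0.002 -0.002 -0.001]
```

>>> servo_tool(deltas=[[0,0.05,1.5,0,0,0],[0,0,2,0,0,0],[0,0,1.5,0,0,0],[0,0,1,0,0,0],[0,0,0.4,0,0,0],[0,0,0,0,0,0],[0,0,0,0,0,0]])

```text
t: 31.9
position: [0.5064, 0.3164, 0.028]
tcp_rot: [-3.129, 0.275, -0.001]
contact_force: [-0.0, -0.4, -3.5]
opening: 0.0515
grip_force: 30.0
```

```bash
python3 go.py .5067 .3163 .0267 -.175
```

```text
t 31.9 pos [0.506 0.316 0.028] q7 -2.5864358878548925 F [-0.006 -0.361 -3.494] op 0.05147662890708606 g 29.99275459907949
shift in current axes [0.026 0.001 0.126] shift after turn [0.026 0.001 0.126] turn [-0.001 -0.001 -0.   ]
```

>>> servo_tool(deltas=[[0,0,0.1,0,0,0],[0,0,0.05,0,0,0],[0,0,0,0,0,0],[0,0,0,0,0,0]])

```text
t: 32.4
position: [0.5063, 0.3162, 0.0266]
tcp_rot: [-3.129, 0.275, -0.001]
contact_force: [-1.5, -1.0, 3.4]
opening: 0.0514
grip_force: 30.0
```

>>> servo_tool(deltas=[[0,0,0,0,0,0],[0,0,0,0,0,0],[0,0,0,0,0,0],[0,0,-1,0,0,0],[0,0,-3,0,0,0],[0,0,-4,0,0,0],[0,0,-4,0,0,0],[-3,0,-4,0,0,0],[-3,0,-2,0,0,0],[0,0,0,0,0,0]], fingers=6.4)

```text
t: 33.65
position: [0.4459, 0.3283, 0.2088]
tcp_rot: [-3.127, 0.269, -0.005]
contact_force: [0.4, 0.1, -0.5]
opening: 0.0642
grip_force: 0.0
```

```bash
python3 go.py .4145 -.347 .2 1.664; python3 - <<'E'
from h import *
from rig import arm
f=arm.grab_frame('wrist');np.save('w.npy',f,allow_pickle=True)
cv2.imwrite('pics/w5.png',f['frame'][:,:,::-1])
E
```

```text
t 33.65 pos [0.446 0.328 0.209] q7 -2.573550943692279 F [ 0.405  0.077 -0.461] op 0.06416818020217759 g 0.0
shift in current axes [ 8.45  67.073  0.7  ] shift after turn [-66.943  -9.413   0.88 ] turn [ 0.001 -0.005 -1.836]
```

View pics/w5.png

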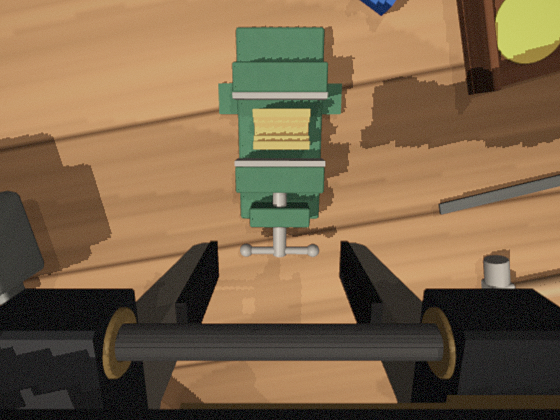

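The V-block rests groove up at (281,129), centred between the jaw faces (rows 98 and 160) and in line with them. Next I return the tins, yellow first.

>>> servo_tool(deltas=[[0.5,3.5,0,0,0,0],[0.8,6,0,0,0,0],[0.8,6,0,0,0,0],[0.8,6,0,0,0,0],[0.8,6,0,0,0,0],[0.8,6,0,0,0,0],[0.8,6,0,0,0,0],[0.8,6,0,0,0,0],[0.8,6,0,0,0,0],[0.8,6,0,0,0,0]])

```text
t: 34.95
position: [0.4218, -0.2562, 0.2055]
tcp_rot: [3.129, -0.277, -0.001]
contact_force: [1.0, 0.1, -0.5]
opening: 0.0641
grip_force: 0.0
```

>>> servo_tool(deltas=[[0.7,5.5,0,0,0,0],[0,3.5,0,0,0,0],[0,0,0,0,0,-0.167],[0,0,0,0,0,-0.167],[0,0,0,0,0,-0.167],[0,0,0,0,0,-0.167],[0,0,0,0,0,-0.167],[0,0,0,0,0,-0.167],[0,0,0,0,0,-0.167],[0,0,0,0,0,-0.167]])

```text
t: 36.2
position: [0.413, -0.344, 0.205]
tcp_rot: [-2.623, -1.727, 0.002]
contact_force: [1.2, -0.1, -0.1]
opening: 0.0641
grip_force: 0.0
```

>>> servo_tool(deltas=[[0,0,0,0,0,-0.167],[0,0,0,0,0,-0.167],[0,0,0,0,0,-0.166],[0,0,0,0,0,0],[0,0,0,0,0,0],[0,0,0,0,0,0]])

```text
t: 36.95
position: [0.4136, -0.3431, 0.2059]
tcp_rot: [-2.121, -2.317, 0.0]
contact_force: [-0.4, -0.3, 0.5]
opening: 0.064
grip_force: 0.0
```

```bash
python3 go.py .4145 -.347 .059 1.664
```

```text
t 36.95 pos [ 0.414 -0.343  0.206] q7 0.6352919208232243 F [-0.401 -0.309  0.525] op 0.06403220635941666 g 0.0
shift in current axes [-0.398  0.06  14.687] shift after turn [-0.397  0.053 14.687] turn [-0.    -0.    -0.005]
```

>>> servo_tool(deltas=[[-0.5,0.1,2,0,0,0],[0,0,4,0,0,0],[0,0,4,0,0,0],[0,0,2.5,0,0,0],[0,0,1.5,0,0,0],[0,0,0.6,0,0,0],[0,0,0,0,0,0],[0,0,0,0,0,0]])

```text
t: 37.95
position: [0.4158, -0.3483, 0.061]
tcp_rot: [2.118, 2.317, 0.0]
contact_force: [0.5, 0.1, 0.6]
opening: 0.0641
grip_force: 0.0
```

>>> servo_tool(deltas=[[0,0,0,0,0,0],[0,0,0,0,0,0],[0,0,0,0,0,0],[0,0,0,0,0,0]], fingers=4, newtons=20)

```text
t: 38.45
position: [0.4154, -0.3482, 0.0607]
tcp_rot: [2.119, 2.318, -0.0]
contact_force: [-0.1, -0.4, 6.0]
opening: 0.0517
grip_force: 20.0
```

```bash
python3 go.py .563 .0624 .2 1.664
```

```text
t 38.45 pos [ 0.415 -0.348  0.061] q7 0.5775844113413244 F [-0.058 -0.4    5.973] op 0.05165205535137505 g 19.9977046251297
shift in current axes [ 39.557  18.388 -13.954] shift after turn [ 39.506  18.515 -13.931] turn [ 0.001  0.001 -0.003]
```

>>> servo_tool(deltas=[[0,0,-2,0,0,-0.003],[0,0,-4,0,0,0],[0,0,-4,0,0,0],[2,1,-3,0,0,0],[4,2,-0.9,0,0,0],[5,2.3,0,0,0,0],[5,2.3,0,0,0,0],[5,2.3,0,0,0,0],[5,2.3,0,0,0,0],[5,2.3,0,0,0,0]])

```text
t: 39.7
position: [0.5306, -0.0241, 0.1985]
tcp_rot: [-2.116, -2.322, 0.001]
contact_force: [-0.0, -0.8, -1.5]
opening: 0.0517
grip_force: 20.0
```

>>> servo_tool(deltas=[[4.5,2.1,0,0,0,0],[3,1.4,0,0,0,0],[1,0.5,0,0,0,0],[0,0,0,0,0,0],[0,0,0,0,0,0],[0,0,0,0,0,0]])

```text
t: 40.45
position: [0.5625, 0.061, 0.199]
tcp_rot: [2.118, 2.32, -0.001]
contact_force: [0.1, 0.5, -1.7]
opening: 0.0515
grip_force: 20.0
```

```bash
python3 go.py .563 .0624 .0687 1.664
```

```text
t 40.45 pos [0.563 0.061 0.199] q7 -0.24447936172326737 F [ 0.145  0.488 -1.669] op 0.05154423272867359 g 19.9922052025795
shift in current axes [ 0.149  0.066 13.033] shift after turn [ 0.139  0.062 13.033] turn [-0.     0.001 -0.003]
```

>>> servo_tool(deltas=[[0,0,2,0,0,0],[0,0,4,0,0,0],[0,0,4,0,0,0],[0,0,1.5,0,0,0],[0,0,1,0,0,0],[0,0,0,0,0,0],[0,0,0,0,0,0],[0,0,0,0,0,0]])

```text
t: 41.45
position: [0.5634, 0.0627, 0.0751]
tcp_rot: [2.115, 2.321, 0.002]
contact_force: [-0.8, -0.2, -2.3]
opening: 0.0518
grip_force: 20.0
```

```bash
python3 go.py .563 .0624 .0687 1.664
```

```text
t 41.45 pos [0.563 0.063 0.075] q7 -0.32522698651988824 F [-0.797 -0.217 -2.271] op 0.051771991455742385 g 19.992298185825348
shift in current axes [-0.025 -0.048  0.639] shift after turn [-0.025 -0.046  0.639] turn [ 0.002  0.    -0.   ]
```

>>> servo_tool(deltas=[[0,0,0.3,0,0,0],[0,0,0.2,0,0,0],[0,0,0.15,0,0,0],[0,0,0,0,0,0],[0,0,0,0,0,0]])

```text
t: 42.08
position: [0.5627, 0.0627, 0.0687]
tcp_rot: [2.115, 2.322, -0.001]
contact_force: [-3.9, -0.7, 8.6]
opening: 0.0517
grip_force: 20.0
```

>>> servo_tool(deltas=[[0,0,0,0,0,0],[0,0,0,0,0,0],[0,0,-2,0,0,0],[0,0,-4,0,0,0],[0,0,-4,0,0,0],[-3,0,-4,0,0,0],[-5,-1,0,0,0,0],[-5,-2,0,0,0,0],[-5,-2,0,0,0,0],[-5,-1,0,0,0,0]], fingers=6.6)

```text
t: 43.32
position: [0.5237, -0.1735, 0.2092]
tcp_rot: [2.115, 2.321, 0.001]
contact_force: [0.6, -0.3, 0.3]
opening: 0.0657
grip_force: 0.0
```

```bash
python3 go.py .5025 -.347 .2 1.664; python3 - <<'E'
from h import *
from rig import arm
f=arm.grab_frame('top');np.save('top3.npy',f,allow_pickle=True)
im=f['frame'][:,:,::-1]
cv2.imwrite('pics/top3.png',cv2.resize(im[130:310,180:480],None,fx=2.66,fy=2.66,interpolation=cv2.INTER_CUBIC))
E
```

```text
t 43.33 pos [ 0.524 -0.174  0.209] q7 0.22504747294334848 F [ 0.583 -0.298  0.329] op 0.06573152440285797 g 0.0
shift in current axes [-17.072  -3.725   0.934] shift after turn [-17.072  -3.728   0.924] turn [ 0.001  0.001 -0.   ]
```

View pics/top3.png

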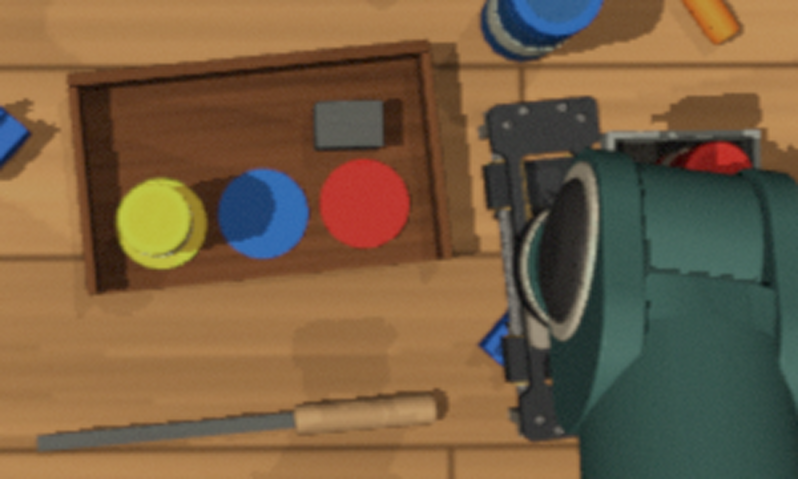

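The yellow tin is upright on its disc, lid at about (155,216) in the crop. Blue is next.

>>> servo_tool(deltas=[[-3.5,-0.7,0,0,0,0],[-5,-1,0,0,0,0],[-4.5,-1,0,0,0,0],[-3,-0.7,0,0,0,0],[-1,-0.3,0,0,0,0],[0,0,0,0,0,0],[0,0,0,0,0,0],[0,0,0,0,0,0]])

```text
t: 44.38
position: [0.5038, -0.3431, 0.2078]
tcp_rot: [-2.113, -2.325, -0.001]
contact_force: [-0.0, -0.3, -0.1]
opening: 0.0657
grip_force: 0.0
```

```bash
python3 go.py .5025 -.347 .060 1.664; python3 - <<'E'
from h import *
f=np.load('top3.npy',allow_pickle=True).item()
print(pt(f,180+155/2.66,130+216/2.66,.113)); print(proj(f,[[.5628,.0619,.113]])) 
E
```

```text
t 44.38 pos [ 0.504 -0.343  0.208] q7 0.520718891895959 F [-0.05  -0.344 -0.068] op 0.06566419045981836 g 0.0
shift in current axes [-0.382 -0.175 14.782] shift after turn [-0.379 -0.17  14.783] turn [ 0.    -0.     0.002]
[0.56336654 0.0617499  0.113     ]
[[238.19248968 211.50218973]]
```

>>> servo_tool(deltas=[[-0.5,-0.1,2,0,0,0],[0,0,4,0,0,0],[0,0,4,0,0,0],[0,0,2.5,0,0,0],[0,0,1.6,0,0,0],[0,0,0.6,0,0,0],[0,0,0,0,0,0],[0,0,0,0,0,0]])

```text
t: 45.38
position: [0.5034, -0.3501, 0.0616]
tcp_rot: [2.115, 2.321, 0.0]
contact_force: [0.4, 0.6, 0.5]
opening: 0.0658
grip_force: 0.0
```

>>> servo_tool(deltas=[[0,0,0,0,0,0],[0,0,0,0,0,0],[0,0,0,0,0,0],[0,0,0,0,0,0]], fingers=4)

```text
t: 45.88
position: [0.5027, -0.3501, 0.0612]
tcp_rot: [2.116, 2.322, -0.001]
contact_force: [-1.9, 0.7, 5.2]
opening: 0.0518
grip_force: 20.0
```

```bash
python3 go.py .570 -.017 .2 1.664
```

```text
t 45.88 pos [ 0.503 -0.35   0.061] q7 0.4741866760918085 F [-1.94   0.683  5.235] op 0.05178586209259638 g 19.967599511146545
shift in current axes [ 32.532   9.786 -13.901] shift after turn [ 32.537   9.801 -13.88 ] turn [ 0.     0.001 -0.001]
```

>>> servo_tool(deltas=[[0,0,-2,0,0,0],[0,0,-4,0,0,0],[0,0,-4,0,0,0],[2,1,-3.5,0,0,0],[4,1.3,0,0,0,0],[5,1.5,0,0,0,0],[5,1.5,0,0,0,0],[5,1.5,0,0,0,0],[5,1.5,0,0,0,0],[3.5,1,0,0,0,0]])

```text
t: 47.12
position: [0.5681, -0.044, 0.1964]
tcp_rot: [-2.113, -2.325, -0.002]
contact_force: [0.9, -0.3, -2.7]
opening: 0.0517
grip_force: 19.9
```

>>> servo_tool(deltas=[[2,0.5,0,0,0,0],[0.8,0,0,0,0,0],[0,0,0,0,0,0],[0,0,0,0,0,0],[0,0,0,0,0,0]])

```text
t: 47.75
position: [0.5702, -0.0202, 0.1955]
tcp_rot: [2.118, 2.32, -0.001]
contact_force: [-0.2, 0.3, -3.8]
opening: 0.0512
grip_force: 19.9
```

```bash
python3 go.py .570 -.0185 .0692 1.664
```

```text
t 47.75 pos [ 0.57  -0.02   0.196] q7 -0.08948722003091064 F [-0.225  0.262 -3.809] op 0.05123860213969403 g 19.947785139083862
shift in current axes [ 0.181  0.    12.634] shift after turn [ 0.175 -0.003 12.634] turn [-0.     0.    -0.002]
```

>>> servo_tool(deltas=[[0,0,2,0,0,0],[0,0,4,0,0,0],[0,0,3.8,0,0,0],[0,0,1.5,0,0,0],[0,0,0.8,0,0,0],[0,0,0,0,0,0],[0,0,0,0,0,0],[0,0,0,0,0,0]])

```text
t: 48.75
position: [0.571, -0.019, 0.0756]
tcp_rot: [2.115, 2.321, 0.002]
contact_force: [0.1, -0.1, -2.9]
opening: 0.0514
grip_force: 19.9
```

```bash
python3 go.py .570 -.0185 .0692 1.664
```

```text
t 48.75 pos [ 0.571 -0.019  0.076] q7 -0.16141903014202744 F [ 0.095 -0.098 -2.874] op 0.051420290360774376 g 19.94759291410446
shift in current axes [ 0.061 -0.094  0.636] shift after turn [ 0.061 -0.093  0.636] turn [ 0.002  0.    -0.   ]
```

>>> servo_tool(deltas=[[0,-0.05,0.3,0,0,0],[0,0,0.2,0,0,0],[0,0,0.15,0,0,0],[0,0,0,0,0,0],[0,0,0,0,0,0]])

```text
t: 49.38
position: [0.5696, -0.0191, 0.0691]
tcp_rot: [2.116, 2.322, -0.001]
contact_force: [-3.3, -0.3, 7.4]
opening: 0.0516
grip_force: 20.0
```

>>> servo_tool(deltas=[[0,0,0,0,0,0],[0,0,0,0,0,0],[0,0,-2,0,0,0],[0,0,-4,0,0,0],[0,0,-4,0,0,0],[-3,0,-4,0,0,0],[-5,0,0,0,0,0],[-5,0,0,0,0,0],[-5,0,0,0,0,0],[-5,0,0,0,0,0]], fingers=6.6)

```text
t: 50.62
position: [0.5915, -0.2496, 0.2098]
tcp_rot: [2.114, 2.321, 0.001]
contact_force: [0.4, 0.8, 0.2]
opening: 0.0658
grip_force: 0.0
```

```bash
python3 go.py .590 -.346 .2 1.664
```

```text
t 50.62 pos [ 0.592 -0.25   0.21 ] q7 0.30265905390804065 F [0.402 0.827 0.204] op 0.06580758584099085 g 0.0
shift in current axes [-9.586 -1.054  0.987] shift after turn [-9.586 -1.051  0.983] turn [0.002 0.001 0.   ]
```

>>> servo_tool(deltas=[[-3,-0.3,0,0,0,0],[-3.5,-0.4,0,0,0,0],[-2,-0.3,0,0,0,0],[-0.9,0,0,0,0,0],[0,0,0,0,0,0],[0,0,0,0,0,0],[0,0,0,0,0,0]])

```text
t: 51.5
position: [0.5904, -0.3412, 0.2083]
tcp_rot: [-2.114, -2.324, -0.001]
contact_force: [0.1, -0.0, -0.1]
opening: 0.066
grip_force: 0.0
```

```bash
python3 go.py .590 -.3455 .060 1.664
```

```text
t 51.5 pos [ 0.59  -0.341  0.208] q7 0.4384272648741873 F [ 0.078 -0.026 -0.15 ] op 0.06596462022013681 g 0.0
shift in current axes [-0.428 -0.078 14.825] shift after turn [-0.423 -0.075 14.825] turn [ 0.    -0.     0.001]
```

>>> servo_tool(deltas=[[-0.2,-0.05,2,0,0,0],[0,0,4,0,0,0],[0,0,4,0,0,0],[0,0,2.5,0,0,0],[0,0,1.6,0,0,0],[0,0,0.6,0,0,0],[0,0,0,0,0,0],[0,0,0,0,0,0]])

```text
t: 52.5
position: [0.5904, -0.345, 0.0623]
tcp_rot: [2.115, 2.321, 0.001]
contact_force: [0.1, 0.9, 1.2]
opening: 0.0663
grip_force: 0.0
```

>>> servo_tool(deltas=[[0,0,0,0,0,0],[0,0,0,0,0,0],[0,0,0,0,0,0],[0,0,0,0,0,0]], fingers=4)

```text
t: 53.0
position: [0.5901, -0.3448, 0.0618]
tcp_rot: [2.115, 2.321, 0.0]
contact_force: [-0.4, 1.4, 5.2]
opening: 0.0516
grip_force: 20.0
```

```bash
python3 go.py .578 -.0964 .2 1.664
```

```text
t 53.0 pos [ 0.59  -0.345  0.062] q7 0.3999854894385916 F [-0.382  1.424  5.212] op 0.051635988458214446 g 19.999856650829315
shift in current axes [ 24.837   1.118 -13.838] shift after turn [ 24.847   1.112 -13.821] turn [ 0.001  0.001 -0.   ]
```

>>> servo_tool(deltas=[[0,0,-2,0,0,0],[0,0,-4,0,0,0],[0,0,-4,0,0,0],[2,0.1,-3.5,0,0,0],[4.5,0.2,0,0,0,0],[5,0.2,0,0,0,0],[5,0.2,0,0,0,0],[4.5,0.2,0,0,0,0],[2.5,0.2,0,0,0,0],[1.2,0,0,0,0,0]])

```text
t: 54.25
position: [0.5774, -0.0958, 0.1967]
tcp_rot: [-2.113, -2.325, -0.0]
contact_force: [-0.4, -0.3, -2.2]
opening: 0.0517
grip_force: 20.0
```

>>> servo_tool(deltas=[[0,0,0,0,0,0],[0,0,0,0,0,0],[0,0,0,0,0,0],[0,0,0,0,0,0]])

```text
t: 54.75
position: [0.5776, -0.0985, 0.1959]
tcp_rot: [-2.117, -2.321, 0.0]
contact_force: [0.8, -0.5, -2.8]
opening: 0.0516
grip_force: 20.0
```

```bash
python3 go.py .578 -.0964 .0698 1.664
```

```text
t 54.75 pos [ 0.578 -0.098  0.196] q7 0.05277936067681809 F [ 0.826 -0.487 -2.753] op 0.051581960701455154 g 19.997498989105225
shift in current axes [ 0.205  0.067 12.612] shift after turn [ 0.204  0.063 12.612] turn [-0.     0.    -0.002]
```

>>> servo_tool(deltas=[[0.05,0,2,0,0,0],[0,0,4,0,0,0],[0,0,3.8,0,0,0],[0,0,1.5,0,0,0],[0,0,0.8,0,0,0],[0,0,0,0,0,0],[0,0,0,0,0,0],[0,0,0,0,0,0]])

```text
t: 55.75
position: [0.5783, -0.0973, 0.0761]
tcp_rot: [2.115, 2.321, 0.001]
contact_force: [0.1, -0.4, -2.8]
opening: 0.0515
grip_force: 20.0
```

```bash
python3 go.py .578 -.0964 .0698 1.664
```

```text
t 55.75 pos [ 0.578 -0.097  0.076] q7 -0.011356998708259979 F [ 0.13  -0.383 -2.802] op 0.051549375694504476 g 19.99754548072815
shift in current axes [ 0.09  -0.018  0.629] shift after turn [ 0.089 -0.017  0.63 ] turn [ 0.002  0.001 -0.   ]
```

>>> servo_tool(deltas=[[0.1,0,0.3,0,0,0],[0,0,0.2,0,0,0],[0,0,0.15,0,0,0],[0,0,0,0,0,0],[0,0,0,0,0,0]])

```text
t: 56.38
position: [0.5775, -0.096, 0.0697]
tcp_rot: [2.116, 2.322, -0.001]
contact_force: [-2.8, 0.3, 8.1]
opening: 0.0513
grip_force: 20.0
```

>>> servo_tool(deltas=[[0,0,0,0,0,0],[0,0,0,0,0,0],[0,0,-2,0,0,0],[0,0,-4,0,0,0],[0,0,-4,0,0,0],[-3,0,-4,0,0,0],[-5,-1,0,0,0,0],[-5,-2,0,0,0,0],[-4,-2,0,0,0,0],[0,0,0,0,0,0]], fingers=6.6)

```text
t: 57.62
position: [0.5417, -0.2749, 0.2097]
tcp_rot: [2.123, 2.313, -0.003]
contact_force: [-0.7, 1.2, -0.1]
opening: 0.0658
grip_force: 0.0
```

```bash
python3 - <<'E'
from h import *
from rig import arm
f=arm.grab_frame('top');np.save('top4.npy',f,allow_pickle=True)
im=f['frame'][:,:,::-1]
cv2.imwrite('pics/top4.png',cv2.resize(im[140:300,80:355],None,fx=2.9,fy=2.9,interpolation=cv2.INTER_CUBIC)[:,:797])
for p in [(.5628,.0619),(.570,-.0174),(.5776,-.0966)]:
    u=proj(f,[[*p,.113]])[0]; print('expected lid centre in crop',(u-[80,140]+.5)*2.9-.5)
E
```

```text
expected lid centre in crop [459.70822007 208.30635023]
expected lid centre in crop [580.90778922 196.52054515]
expected lid centre in crop [701.43918209 184.17671923]
```

View pics/top4.png

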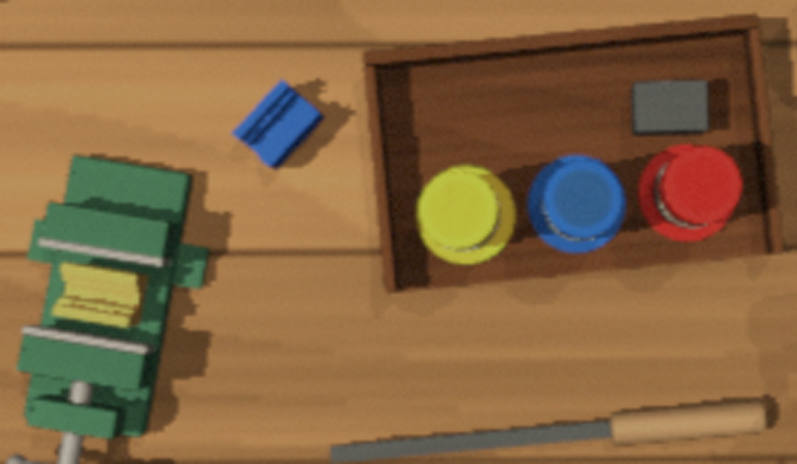

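The lids at (459,207), (582,197) and (702,186) match the expected centres to about 2 px. The V-block is centred in the vice and the steel block hasn't moved, so I'm handing in the job.

```bash
python3 -c "
from rig import arm
print(arm.close_job())"
```

```text
the job is handed in; nothing more can be done
None
```

The job is done and handed in at about 58 s of the 141 s limit: the brass V-block lies groove up, centred in line with the vice jaws, all three tins stand upright on their own discs to within about 2 mm, and the steel block wasn't moved; no verdict came back.

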